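Hold the spindle centred in the candle pyramid

TASK

One of the two wooden candle pyramids on the bench already has its spindle. Take the loose spindle from the drilled block and lower it upright through the bore of the other pyramid's top board until its foot is gently down in the brass cup on the base, without touching the bore, which is wet with glue, or any other part of the frame. Finish while still holding it there, upright and centred in the bore, so that the guide collar can be glued in around it; leave the finished pyramid and the other things on the bench alone.

Things in the scene. Friction and masses are not known exactly. Their poses are not given: they have to be found in the camera images.
- spindle: loose turned spindle of pale wood, 160 mm long, about 50 g: a round rod of 10 mm diameter with a round wing hub (30 mm diameter, 25 mm tall) at its top end. Origin: centre of its flat foot; z runs up the rod to the hub. At the start it stands upright, foot down, in a hole of the drilled block; that hole is 40 mm deep and 11 mm wide, so the spindle must be raised more than 40 mm to come out
- spindle_waist (a point): point on the spindle's axis 69 mm above its foot; it is level with the middle of the top board when the foot stands in the cup
- spindle_hub (a point): point on the spindle's axis in the middle of the hub, 147.5 mm above the foot: the place to grip
- block: drilled wooden block, 150 (x) x 60 (y) x 50 (z) mm, fixed to the bench, origin at the centre of its underside; the spindle stands in its middle hole with its foot 10 mm above the bench; 50 mm to either side along x a plain dowel blank sticks up, to 105 mm above the bench on -x and 90 mm on +x
- pyramid_1: candle pyramid frame of pale wood, held fast on the bench by steel dogs (89 mm from the axis at most); origin at the centre of its underside, z up. Round base 150 mm wide and 16 mm thick, four posts, above them a round top board 116 mm wide and 10 mm thick whose upper face is 92 mm above the bench, with a through bore of 24 mm diameter in its centre; small ball finials on the top board reach 104 mm above the bench. Either this one or pyramid_2 has the fitted spindle
- pyramid_1_bore (a point): centre of pyramid_1's bore, at mid thickness of the top board (87 mm above the bench)
- pyramid_2: second frame, the same as pyramid_1
- pyramid_2_bore (a point): centre of pyramid_2's bore, at mid thickness of the top board (87 mm above the bench)
- cup_1: small brass bearing cup fixed on the base of pyramid_1 straight under its bore; 24 mm wide outside, 18 mm inside, rim 6 mm and floor 2 mm above its underside; origin at the centre of the underside
- cup_1_floor (a point): centre of the inner floor of cup_1, 18 mm above the bench, where the foot of a spindle stands
- cup_2: the same cup on the base of pyramid_2
- cup_2_floor (a point): centre of the inner floor of cup_2
- fitted_spindle: spindle of the same shape that stands fixed in the finished pyramid, through its bore, axis upright; origin on its axis at the level of the base's upper side (16 mm above the bench); the top of its hub is 178 mm above the bench
- glue_bottle: white glue bottle with a pointed spout, 62 mm wide, 195 mm tall, loose; origin at the centre of its underside
- tape_roll: roll of masking tape lying flat, 100 mm wide, 25 mm tall, loose; origin at the centre of its underside
- hammer: hammer lying on the bench beyond the pyramids, loose; its handle runs along its own x
- jar: empty glass jar, open at the top, 72 mm wide, 85 mm tall, loose; origin at the centre of its underside

How it is judged:
On the way, in this order (a step that is already met when the one before it is completed fails the run):
1. the spindle is held clear above the block (z of spindle in the frame of block above 0.055 m and contact force between spindle and the fingers above 1 N), for 0.2 s.
2. its foot has come down through the bore of a pyramid (((horizontal distance between spindle and pyramid_1_bore below 0.007 m and z of spindle in the frame of pyramid_1_bore below -0.015 m) or (horizontal distance between spindle and pyramid_2_bore below 0.007 m and z of spindle in the frame of pyramid_2_bore below -0.015 m))), for 0.1 s.
At the end, for the whole second after the job is handed in: Spindle gripped (>2 N), still, upright within 0.06 rad; foot in the cup of the pyramid that had no spindle, within 4.5 mm of its axis, under 3 mm above its floor, pressing under 15 N; axis within 4 mm of the bore's centre at top-board level; held so for the last second (((horizontal distance between spindle and cup_1_floor below 0.0045 m and z of spindle in the frame of cup_1_floor between -0.002 and 0.003 m and horizontal distance between spindle_waist and pyramid_1_bore below 0.004 m and contact force between spindle and cup_1 below 15 N) or (horizontal distance between spindle and cup_2_floor below 0.0045 m and z of spindle in the frame of cup_2_floor between -0.002 and 0.003 m and horizontal distance between spindle_waist and pyramid_2_bore below 0.004 m and contact force between spindle and cup_2 below 15 N)) and angle between spindle's own z axis and vertical below 0.06 rad and linear speed of spindle below 0.02 m/s and contact force between spindle and the fingers above 2 N); the arm keeps its last pose, push and grip.
It fails at once if the spindle touches a pyramid frame (bore wall, top board, posts, base) (contact force between spindle and pyramid_1 above 0.2 N or contact force between spindle and pyramid_2 above 0.2 N).
It fails at once if the cup is pressed hard (over 25 N) (contact force between spindle and cup_1 above 25 N or contact force between spindle and cup_2 above 25 N).
It fails at once if the fitted spindle is touched (contact force between anything else and fitted_spindle above 0.5 N).
It fails at once if a bystander is moved more than 15 mm (distance of any of glue_bottle, tape_roll, hammer, jar from where it was at the start of the episode above 0.015 m).
It also fails if it takes over 50 s, if anything falls off the work surface, if the arm or the gripper's body presses on something with over 40 N, if the wrist force passes 120 N, or if a joint passes its speed limit or range.

ROBOT

A 7-joint arm with a two-finger parallel gripper is mounted at the origin on the work surface. World frame = base frame: x ahead of the robot, y to its left, z up, the work surface at z = 0. Lengths are in m, angles in rad, forces in N, time in s.
With the tool pointing down it reaches from about 0.425 to 0.925 m from the base axis. Payload 6.8 kg.
Tool frame: the origin (TCP) lies at the centre of the arm's flange, where the gripper is bolted on; the fingertips stand 173 mm ahead of it and the grasp point (between the pads) lies 155 mm ahead of it (r.hold_point_z is the distance from the TCP to the grasp point, in m); z points along the fingers, x is the direction in which the jaws open and shut, and the axes are right-handed (so a half turn about z gives the same grasp; the last joint's range is limited). The gripper opens to 85 mm and grips with 20 to 120 N. Pads are 22 mm wide; open, the fingers measure 114 mm over their backs; the gripper's body (76 mm by 85 mm) begins 54 mm behind the grasp point. The pads swing forward as they close: fully open they stand 13 mm farther back than shut.
Start: joints at [1.241, 0.477, 0.022, 1.555, -0.011, 1.109, -0.083], TCP at [0.148, -0.658, 0.405] pointing down, gripper open.
Joint ranges: [-2.96, 2.96], [-0.34, 2.1], [-1.41, 1.46], [0.24, 2.44], [-1.37, 4.51], [0.17, 1.92], [-2.96, 2.96]. Speed limits (rad/s): [2.39, 2.39, 3.14, 3.14, 3.14, 3.14, 3.14].

INTERFACE

Orientations are given as a rotation vector (axis times angle).
In Python, from bench import r gives the robot as it stands.
- The arm moves only by the tool apply_moves, never from a script. Its arguments are lists of equal length, an entry for each row: "dp": the shift along the tool's x, y, z scaled (see below), a list of three; "twist": the turn, a rotation vector about the tool's x, y, z scaled (see below), a list of three; "jaw": the closure in counts, from 0 (fully open) to 255 (shut). In form: {"dp": [[x, y, z], ...], "twist": [[rx, ry, rz], ...], "jaw": [jaw, ...]}. A call has 1 to 20 rows; each row shifts and turns the pose as measured when the row begins, along the tool's axes as they then stand; what a row does not reach is not made up. The controller multiplies each number of a shift by 12 cm and each number of a turn by 120 degrees. A row lasts 1/10 s, in which the tool goes at most 50 mm and 8.59 degrees, less where a joint would pass 70% of its speed; a pose out of reach is approached as far as the arm can. A call with a number of a shift or a turn outside -1 to 1 is refused whole. A call with a gripper value outside its range is refused whole. The fingers move at their own pace and stop on an object; "grip_force" is the grip in N (left out, the last holds). Time passes only in rows, so rows that do not move let the fingers close. It gives the time, the measured TCP pose, the force and the opening at its end, in the units of the state.
- r.get_obs(): the state, without advancing time (a new reading comes with each control period).
- r.grab_frame(name): name is "scene" or "top" or "wrist"; returns a dict with "color" (400x640x3 uint8, red, green, blue), "z_map" (400x640 float32, m along the optical axis (not along the pixel's ray), 0 where there is no reading), "intrinsics" (3x3 intrinsics, pixels), "R" (3x3) and "t" (3): a world point X has camera coordinates R X + t; the wrist camera has in their place "hand_eye" (4x4, takes a point from camera to tool coordinates, whose origin is the TCP and whose axes are the tool frame's). Camera axes: x right, y down, z forward; pixel columns grow to the right and rows downward; lengths in m; the calibration is good to about 2 mm. A picture is of the moment at which its call begins: read the wrist's pose just before it.
- r.hand_in(): hands the job in, once; it reports no verdict.
The state is a dict: "clock": time; "joints": joint angles; "qvel": joint speeds; "tau": joint torques, N m; "tcp_pos": TCP position; "orientation": TCP orientation; "contact_force": force on the tool from outside, world axes, zero at the start; "moment": the same for the moment, N m; "grip_width": finger opening in m.
Only numpy, scipy, OpenCV 4.12 (cv2) and the standard library are available. Lean on these libraries where they do the work, as an engineer would, in place of code of your own. Each camera call takes 0.05 s, during which the arm holds its last target.

## Working session

There is one attempt and no reset: what is moved stays moved. The work goes in short steps, Python scripts to look and compute and a tool call to move; the robot and the scene stay as the last step left them, time stands still between calls to the robot, and variables do not carry over. Pictures are saved under pics/ and viewed, and the job is handed in when it is done.

Besides the shell and the picture viewer there is one more tool, called after "Emit:" in YAML: its name, and indented under it one key for each argument. apply_moves: Moves the arm, as the interface text tells. Shifts and turns lie within -1 to 1; 1 stands for 12 cm of shift or 120 degrees of turn. Its arguments: {"type":"object","properties":{"dp":{"type":"array"},"twist":{"type":"array"},"jaw":{"type":"array"},"grip_force":{"type":"number"}},"required":["dp","twist","jaw"]}

```bash
mkdir -p pics; ls; cat > h.py <<'E'
import numpy as np, cv2
from bench import r
from scipy.spatial.transform import Rotation as Ro
def save(f,n,crop=None,s=1):
    im=f["color"][:,:,::-1]
    if crop: a,b,c,d=crop; im=im[b:d,a:c]
    if s!=1: im=cv2.resize(im,None,fx=s,fy=s,interpolation=cv2.INTER_CUBIC)
    cv2.imwrite("pics/"+n,im)
def world(f,u,v,z=None):
    K=f["intrinsics"]; 
    if z is None: z=f["z_map"][int(v),int(u)]
    c=np.linalg.inv(K)@np.array([u,v,1.])*z
    return f["R"].T@(c-f["t"])
def plane(f,u,v,h):
    K=f["intrinsics"]; d=f["R"].T@(np.linalg.inv(K)@np.array([u,v,1.])); o=-f["R"].T@f["t"]
    return o+d*(h-o[2])/d[2]
def proj(f,X):
    c=f["R"]@np.array(X)+f["t"]; p=f["intrinsics"]@c; return p[:2]/p[2]
E
python3 - <<'E'
from h import *
import pickle
o=r.get_obs();print(o)
for n in ["scene","top","wrist"]:
    f=r.grab_frame(n); save(f,n+"0.png"); pickle.dump(f,open(n+"0.pkl","wb"))
    if n!="wrist": print(n,f["intrinsics"].tolist(),(-f["R"].T@f["t"]), f["R"].tolist())
    else: print(f["hand_eye"])
E
```

```text
pics
{'clock': 0.0, 'joints': array([ 1.24088829,  0.47777088,  0.0223472 ,  1.55648415, -0.01153775,
        1.1092877 , -0.08309484]), 'qvel': array([-0.0005068 , -0.001425  ,  0.00045008, -0.00038686, -0.00082074,
       -0.00128756,  0.00028133]), 'tau': array([-7.22855602e-04, -5.96454406e+01,  1.60778582e+00, -2.81197000e+01,
        1.24153990e-02,  9.40399943e-03, -2.56235012e-06]), 'tcp_pos': array([ 0.14844008, -0.65817861,  0.40373135]), 'orientation': array([-2.45283469e+00,  1.96126923e+00,  2.33390984e-03]), 'contact_force': array([0.52867486, 0.0686275 , 0.4246373 ]), 'moment': array([ 0.01130897,  0.03690652, -0.03193893]), 'grip_width': 0.08525784561698747}
scene [[454.0404826087865, 0.0, 317.06317550779545], [0.0, 454.0404826087865, 201.08731047013742], [0.0, 0.0, 1.0]] [1.05826604 0.38680085 1.18772385] [[-0.6120362409496173, 0.7908022461338027, -0.006591454619007247], [0.6889242362811858, 0.5290586893065805, -0.49545968547762576], [-0.38832336580309823, -0.30778029628118736, -0.8686059249121074]]
top [[479.8826049293412, 0.0, 330.41517743664207], [0.0, 479.8826049293412, 196.77940035169235], [0.0, 0.0, 1.0]] [0.44721329 0.00439024 1.85598309] [[-0.014191162574657546, -0.9998446508237215, 0.010453952552493267], [-0.9959004030664357, 0.01319952840065051, -0.08948832114925147], [0.08933643196865872, -0.011681038874627613, -0.9959330074126064]]
[[ 9.99999945e-01 -7.72563663e-05  3.23982370e-04 -1.80748883e-04]
 [-2.74558104e-05  9.50295066e-01  3.11350746e-01 -8.12407605e-02]
 [-3.31932675e-04 -3.11350738e-01  9.50295011e-01  2.95912066e-02]
 [ 0.00000000e+00  0.00000000e+00  0.00000000e+00  1.00000000e+00]]
```

View pics/scene0.png

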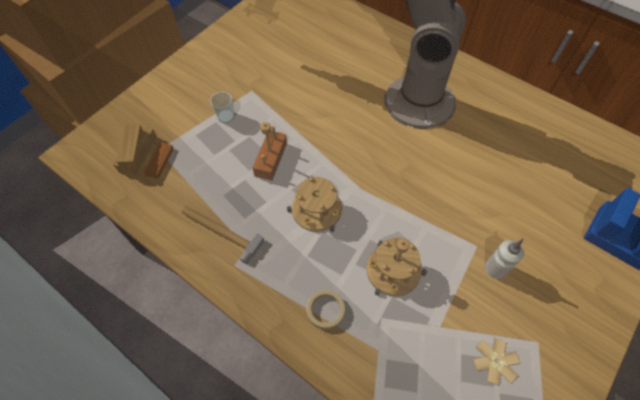

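View pics/top0.png

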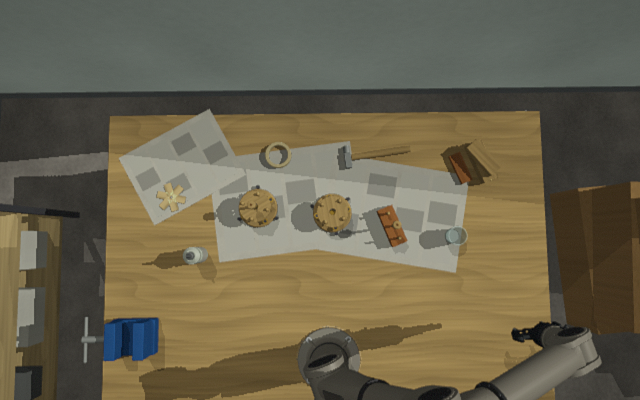

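View pics/wrist0.png

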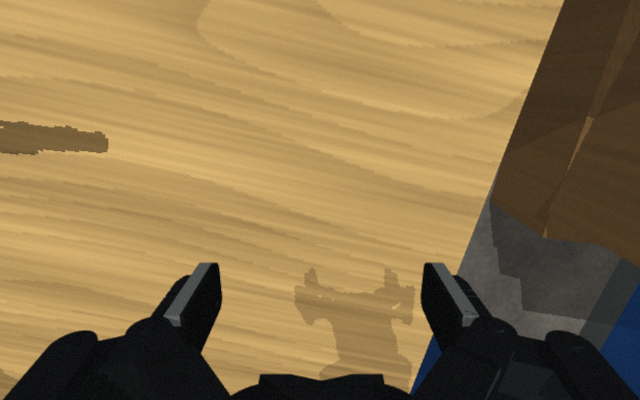

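```bash
python3 - <<'E'
from h import *
import pickle
f=pickle.load(open("scene0.pkl","rb")); save(f,"s1.png",(210,90,450,310),3.3)
g=pickle.load(open("top0.pkl","rb")); save(g,"t1.png",(220,170,480,270),3)
E
```

```text
(no output)
```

View pics/s1.png

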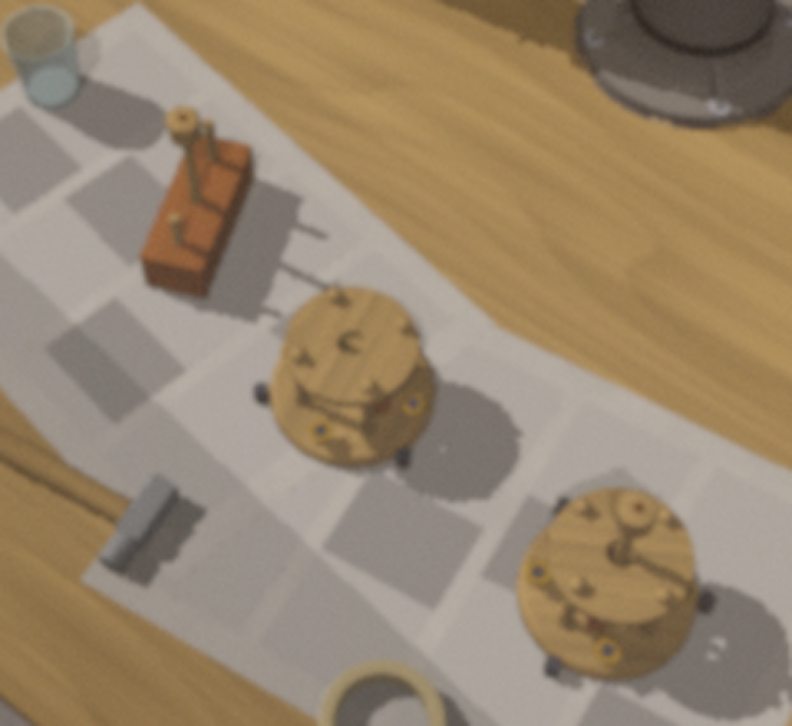

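View pics/t1.png

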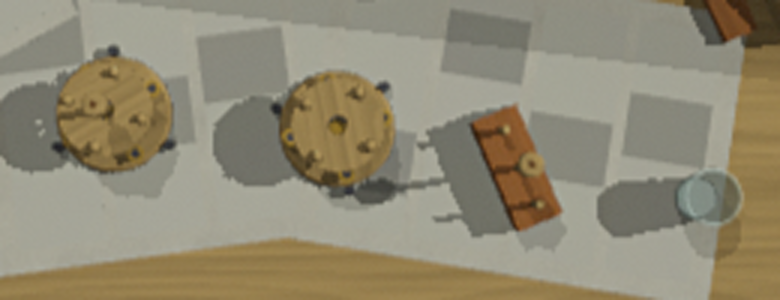

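```bash
python3 - <<'E'
from h import *
import pickle
f=pickle.load(open("scene0.pkl","rb")); g=pickle.load(open("top0.pkl","rb"))
S=lambda x,y:(210+x/3.3,90+y/3.3)
T=lambda x,y:(220+x/3,170+y/3)
for n,s,t,h in [("bore",(350,342),(338,127),.092),("hub",(182,117),(531,162),.170),("fit",(635,509),(96,103),.178)]:
    print(n,plane(f,*S(*s),h),plane(g,*T(*t),h),world(f,*S(*s)),world(g,*T(*t)))
print("block corners",[plane(g,*T(*p),.05).round(3) for p in [(472,125),(515,105),(562,212),(518,230)]])
print("jar",plane(g,*T(710,196),.085),"dowels",plane(g,*T(506,129),.09),plane(g,*T(540,205),.09),)
o=r.get_obs(); print(Ro.from_rotvec(o['orientation']).as_matrix().round(3))
E
```

```text
bore [ 0.55109352 -0.01841071  0.092     ] [ 0.5478664  -0.02376936  0.092     ] [ 0.51625664 -0.04624406  0.01673646] [ 0.55228336 -0.02500508  0.01459118]
hub [ 0.4969879 -0.2434434  0.17     ] [ 0.49929348 -0.24805061  0.17      ] [ 0.49611152 -0.24442746  0.16841093] [ 0.49963657 -0.24971364  0.15889304]
fit [0.57604511 0.26696738 0.178     ] [0.57482545 0.2595288  0.178     ] [0.57626172 0.26702121 0.17845355] [0.57494076 0.25975935 0.17648376]
block corners [array([ 0.55 , -0.193,  0.05 ]), array([ 0.575, -0.248,  0.05 ]), array([ 0.44 , -0.303,  0.05 ]), array([ 0.418, -0.247,  0.05 ])]
jar [ 0.45711281 -0.48009082  0.085     ] dowels [ 0.54271091 -0.23032685  0.09      ] [ 0.44904908 -0.26966074  0.09      ]
[[ 0.22  -0.975 -0.   ]
 [-0.975 -0.22   0.001]
 [-0.001  0.    -1.   ]]
```

Emit:
apply_moves:
  dp:
    - [-0.1,-0.13,0]
    - [-0.193,-0.257,0]
    - [-0.193,-0.257,0]
    - [-0.193,-0.257,0]
    - [-0.193,-0.257,0]
    - [-0.193,-0.257,0]
    - [-0.193,-0.257,0]
    - [-0.193,-0.257,0]
    - [-0.193,-0.257,0]
    - [-0.193,-0.257,0]
    - [-0.193,-0.257,0]
    - [-0.193,-0.257,0]
    - [-0.193,-0.257,0]
    - [-0.1,-0.13,0]
    - [0,0,0]
  twist:
    - [0,0,0]
    - [0,0,0]
    - [0,0,0]
    - [0,0,0]
    - [0,0,0]
    - [0,0,0]
    - [0,0,0]
    - [0,0,0]
    - [0,0,0]
    - [0,0,0]
    - [0,0,0]
    - [0,0,0]
    - [0,0,0]
    - [0,0,0]
    - [0,0,0]
  jaw: [0,0,0,0,0,0,0,0,0,0,0,0,0,0,0]

```text
clock: 1.65
tcp_pos: [0.4838, -0.2603, 0.3994]
orientation: [-2.45, 1.966, 0.012]
contact_force: [0.3, 0.6, -0.3]
grip_width: 0.0853
```

```bash
cat >> h.py <<'E'
def wframe():
    o=r.get_obs(); f=r.grab_frame("wrist")
    Rt=Ro.from_rotvec(o['orientation']).as_matrix(); H=f["hand_eye"]
    Rc=Rt@H[:3,:3]; tc=Rt@H[:3,3]+o['tcp_pos']
    f["R"]=Rc.T; f["t"]=-Rc.T@tc; f["o"]=o; f["Rt"]=Rt
    return f
def tool_delta(o,d):
    return Ro.from_rotvec(o['orientation']).as_matrix().T@np.array(d)
E
python3 - <<'E'
from h import *
import pickle
f=wframe(); save(f,"w1.png"); pickle.dump(f,open("w1.pkl","wb")); print(f["o"]["tcp_pos"],f["Rt"].round(4),f["intrinsics"])
E
```

```text
[ 0.48379898 -0.26032993  0.39936156] [[ 0.2165 -0.9763 -0.0055]
 [-0.9763 -0.2166  0.0052]
 [-0.0063  0.0042 -1.    ]] [[348.95801679   0.         320.92263288]
 [  0.         348.95801679 196.78204422]
 [  0.           0.           1.        ]]
```

View pics/w1.png

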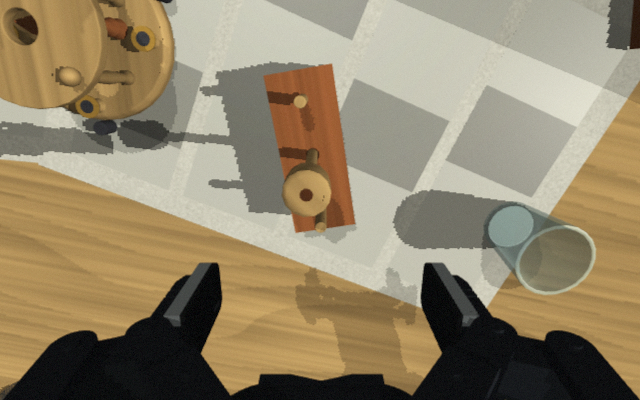

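```bash
python3 - <<'E'
from h import *
import pickle
f=pickle.load(open("w1.pkl","rb"))
save(f,"w1c.png",(250,130,370,240),6); save(f,"w1b.png",(0,0,180,130),4)
E
```

```text
(no output)
```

View pics/w1c.png

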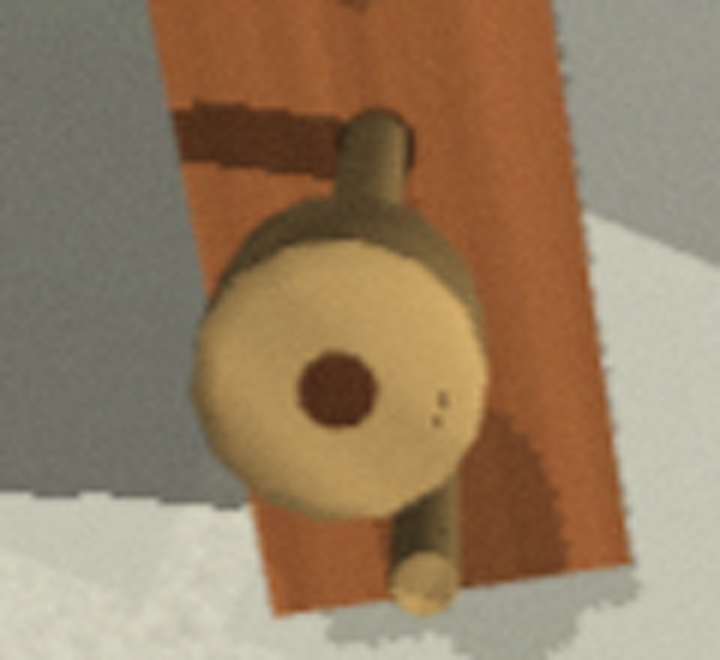

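View pics/w1b.png

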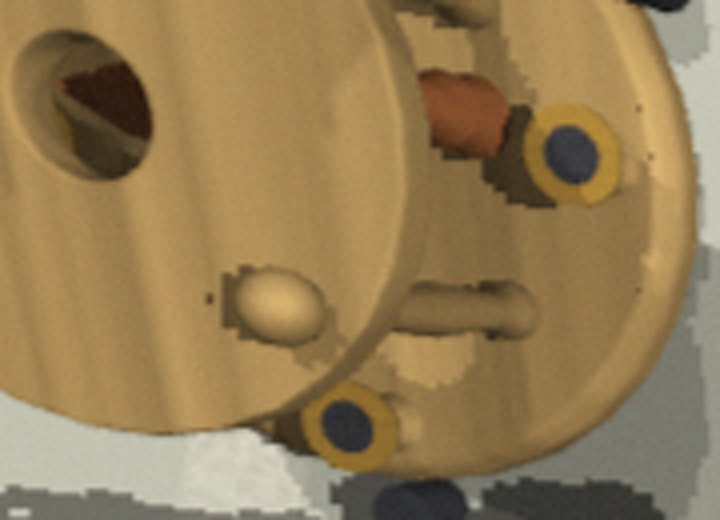

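```bash
python3 - <<'E'
from h import *
import pickle
f=pickle.load(open("w1.pkl","rb"))
u,v=250+338/6-.4,130+387/6-.4
p=plane(f,u,v,.17); print(p, world(f,u+8,v), world(f,u-8,v))
print("foot hole",plane(f,250+375/6,130+145/6,.05), "block", [plane(f,*q,.05).round(4) for q in [(264,76),(332,64),(355,223),(296,232)]])
b=plane(f,20.0,26.2,.092); print("bore",b)
o=f["o"]; d=p-o["tcp_pos"]; d[2]=0; print("tooldelta mm", tool_delta(o,d)*1000)
print("lvl rotvec tool", None)
z=f["Rt"][:,2]; ax=np.cross(z,[0,0,-1]); print("twist deg tool", np.degrees(f["Rt"].T@ax))
E
```

```text
[ 0.49763403 -0.24644088  0.17      ] [ 0.49896541 -0.25109425  0.1708732 ] [ 0.49695122 -0.24175152  0.17110575]
foot hole [ 0.49779902 -0.24690323  0.05      ] block [array([ 0.5557, -0.1916,  0.05  ]), array([ 0.5779, -0.2469,  0.05  ]), array([ 0.4396, -0.3023,  0.05  ]), array([ 0.4172, -0.2473,  0.05  ])]
bore [ 0.55199652 -0.01994343  0.092     ]
tooldelta mm [-1.05634490e+01 -1.65144774e+01 -3.63485670e-03]
lvl rotvec tool None
twist deg tool [2.41739607e-01 3.58211343e-01 3.23813582e-20]
```

Emit:
apply_moves:
  dp:
    - [-0.12,-0.05,0.02]
    - [-0.218,-0.107,0.05]
    - [-0.218,-0.107,0.08]
    - [-0.218,-0.107,0.1]
    - [-0.218,-0.107,0.1]
    - [-0.218,-0.107,0.1]
    - [-0.218,-0.107,0.08]
    - [-0.218,-0.107,0.08]
    - [-0.1,-0.05,0.04]
    - [0,0,0]
    - [0,0,0]
  twist:
    - [0.002,0.003,0]
    - [0,0,0]
    - [0,0,0]
    - [0,0,0]
    - [0,0,0]
    - [0,0,0]
    - [0,0,0]
    - [0,0,0]
    - [0,0,0]
    - [0,0,0]
    - [0,0,0]
  jaw: [0,0,0,0,0,0,0,0,0,0,0]

```text
clock: 2.8
tcp_pos: [0.5339, -0.05, 0.3159]
orientation: [2.408, -1.997, 0.004]
contact_force: [0.1, -0.0, -0.2]
grip_width: 0.0854
```

```bash
python3 - <<'E'
from h import *
import pickle
f=wframe(); save(f,"w2.png"); pickle.dump(f,open("w2.pkl","wb")); print(f["o"]["tcp_pos"],f["Rt"].round(4))
u,v=proj(f,[.552,-.02,.092]);print(u,v)
u,v=int(u),int(v);save(f,"w2c.png",(u-60,v-50,u+60,v+50),6);print(u,v)
E
```

```text
[ 0.53394254 -0.05001751  0.31593159] [[ 0.185  -0.9827 -0.0065]
 [-0.9827 -0.1849 -0.0115]
 [ 0.0101  0.0085 -0.9999]]
271.9978250152321 184.45552714601698
271 184
```

View pics/w2.png

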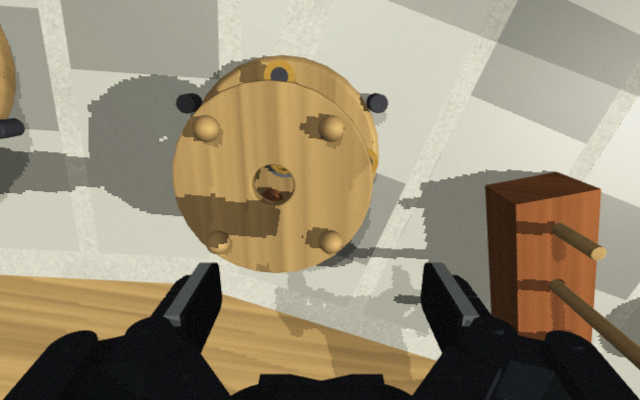

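View pics/w2c.png

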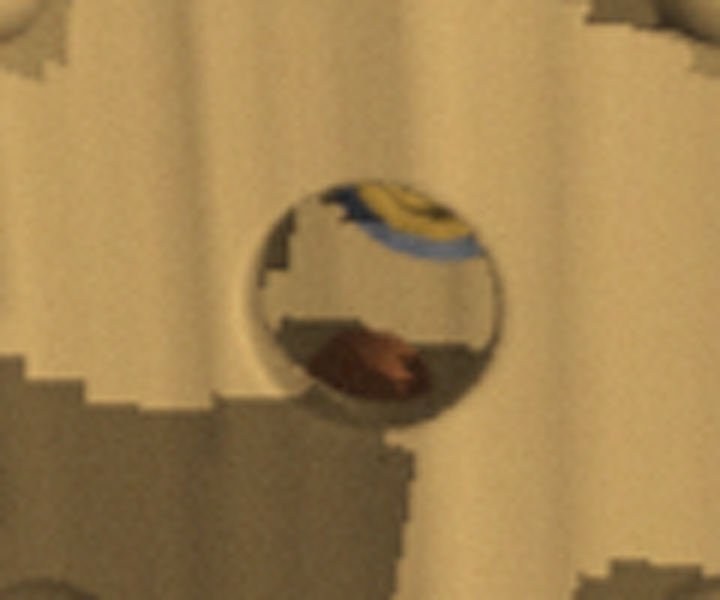

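```bash
python3 - <<'E'
from h import *
import pickle
f=pickle.load(open("w2.pkl","rb"))
print("bore",plane(f,211+374/6-.4,134+304/6-.4,.092), world(f,211+374/6,134+150/6))
def c(h,pts): return [plane(f,*p,h).round(4) for p in pts]
print("finials",c(.098,[(206,127),(331,127),(330,241),(218,242)]))
# board ellipse fit via circle of top board edge
from math import *
import glob
pts=[(173,172),(370,172),(272,80),(275,271)]
print(c(.092,pts))
E
```

```text
bore [ 0.55221097 -0.02051471  0.092     ] [ 0.56713747 -0.01868369  0.09265896]
finials [array([0.579 , 0.0183, 0.098 ]), array([ 0.5912, -0.0468,  0.098 ]), array([ 0.5255, -0.0592,  0.098 ]), array([0.5129, 0.0059, 0.098 ])]
[array([0.5491, 0.0364, 0.092 ]), array([ 0.5696, -0.0741,  0.092 ]), array([ 0.6087, -0.0119,  0.092 ]), array([ 0.496 , -0.0299,  0.092 ])]
```

```bash
cat >> h.py <<'E'
def plan(target,yaw=None):
    """prints total tool-frame shift (units of 12cm) and levelling twist (units of 120deg)"""
    o=r.get_obs(); R=Ro.from_rotvec(o['orientation']).as_matrix()
    d=R.T@(np.array(target)-o['tcp_pos'])
    x=R[:,0].copy(); x[2]=0; x/=np.linalg.norm(x)
    if yaw is not None: x=np.array([np.cos(yaw),np.sin(yaw),0])
    z=np.array([0,0,-1.]); Rd=np.column_stack([x,np.cross(z,x),z])
    tw=np.degrees(Ro.from_matrix(R.T@Rd).as_rotvec())
    print("clock",o["clock"],"tcp",o['tcp_pos'].round(4),"F",o['contact_force'].round(1),"w",o['grip_width'].round(4),"yaw",np.arctan2(R[1,0],R[0,0]).round(4),"tilt deg",np.degrees(np.arccos(-R[2,2])).round(2))
    print("shift units",(d/.12).round(4),"mm",(d*1000).round(1),"twist units",(tw/120).round(4))
E
python3 - <<'E'
from h import *
plan([.4976,-.2464,.39])
E
```

```text
Traceback (most recent call last):
  File "h.py", line 35, in plan
    print("clock",o["clock"],"tcp",o['tcp_pos'].round(4),"F",o['contact_force'].round(1),"w",o['grip_width'].round(4),"yaw",np.arctan2(R[1,0],R[0,0]).round(4),"tilt deg",np.degrees(np.arccos(-R[2,2])).round(2))
                                                                                             ^^^^^^^^^^^^^^^^^^^^^
AttributeError: 'float' object has no attribute 'round'
```

```bash
sed -i "s/o\['grip_width'\].round(4)/round(o['grip_width'],4)/" h.py
python3 - <<'E'
from h import *
plan([.4976,-.2464,.39])
E
```

```text
clock 2.85 tcp [ 0.5339 -0.0503  0.316 ] F [ 0.2 -0.3  0.6] w 0.0853 yaw -1.3854 tilt deg 0.76
shift units [ 1.5567  0.6038 -0.5958] mm [186.8  72.5 -71.5] twist units [ 0.004  -0.0049 -0.    ]
```

Emit:
apply_moves:
  dp:
    - [0,0,-0.1]
    - [0.06,0.02,-0.15]
    - [0.12,0.045,-0.15]
    - [0.16,0.06,-0.12]
    - [0.17,0.07,-0.08]
    - [0.17,0.07,0]
    - [0.17,0.07,0]
    - [0.17,0.07,0]
    - [0.17,0.07,0]
    - [0.17,0.07,0]
    - [0.12,0.04,0]
    - [0.06,0.02,0]
    - [0,0,0]
  twist:
    - [0.004,-0.005,0]
    - [0,0,0]
    - [0,0,0]
    - [0,0,0]
    - [0,0,0]
    - [0,0,0]
    - [0,0,0]
    - [0,0,0]
    - [0,0,0]
    - [0,0,0]
    - [0,0,0]
    - [0,0,0]
    - [0,0,0]
  jaw: [0,0,0,0,0,0,0,0,0,0,0,0,0]

```text
clock: 4.15
tcp_pos: [0.4867, -0.2695, 0.408]
orientation: [-2.385, 2.029, -0.029]
contact_force: [-0.1, -0.3, -0.0]
grip_width: 0.0858
```

```bash
python3 - <<'E'
from h import *
plan([.4976,-.2464,.35])
E
```

```text
clock 4.15 tcp [ 0.4867 -0.2695  0.408 ] F [-0.1 -0.3 -0. ] w 0.0858 yaw -1.4101 tilt deg 1.21
shift units [-0.1791 -0.1113  0.4843] mm [-21.5 -13.4  58.1] twist units [-0.0094 -0.0037  0.    ]
```

Emit:
apply_moves:
  dp:
    - [-0.06,-0.035,0]
    - [-0.06,-0.035,0]
    - [-0.06,-0.035,0.05]
    - [0,0,0.1]
    - [0,0,0.05]
    - [0,0,0]
  twist:
    - [-0.0094,-0.0037,0]
    - [0,0,0]
    - [0,0,0]
    - [0,0,0]
    - [0,0,0]
    - [0,0,0]
  jaw: [0,0,0,0,0,0]

```text
clock: 4.75
tcp_pos: [0.4974, -0.2394, 0.3824]
orientation: [-2.399, 2.027, 0.004]
contact_force: [0.1, -0.6, -0.6]
grip_width: 0.0855
```

```bash
python3 - <<'E'
from h import *
plan([.4976,-.2464,.31])
import pickle
f=wframe(); save(f,"w3.png"); pickle.dump(f,open("w3.pkl","wb"))
E
```

```text
clock 4.75 tcp [ 0.4974 -0.2394  0.3824] F [ 0.1 -0.6 -0.6] w 0.0855 yaw -1.4033 tilt deg 0.16
shift units [0.0591 0.0074 0.6029] mm [ 7.1  0.9 72.3] twist units [0.0004 0.0013 0.    ]
```

View pics/w3.png

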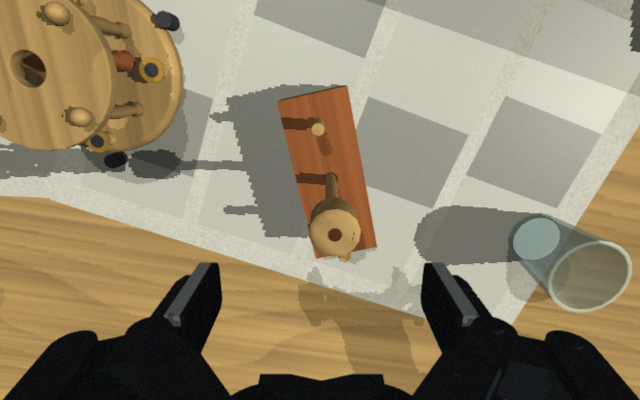

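```bash
python3 - <<'E'
from h import *
import pickle
f=pickle.load(open("w3.pkl","rb"))
print(plane(f,334.8,234.8,.17), "bore", plane(f,28.5,68.5,.092))
E
```

```text
[ 0.49692661 -0.24678622  0.17      ] bore [ 0.55200483 -0.02074919  0.092     ]
```

Emit:
apply_moves:
  dp:
    - [0.03,0.004,0]
    - [0.03,0.004,0.05]
    - [0,0,0.1]
    - [0,0,0]
  twist:
    - [0,0.001,0]
    - [0,0,0]
    - [0,0,0]
    - [0,0,0]
  jaw: [0,0,0,0]

```text
clock: 5.2
tcp_pos: [0.4974, -0.2487, 0.3634]
orientation: [2.397, -2.03, 0.0]
contact_force: [-0.9, 0.3, -0.1]
grip_width: 0.0853
```

```bash
python3 - <<'E'
from h import *
plan([.4976,-.2464,.31])
E
```

```text
clock 5.2 tcp [ 0.4974 -0.2487  0.3634] F [-0.9  0.3 -0.1] w 0.0853 yaw -1.4055 tilt deg 0.04
shift units [-0.0189 -0.0052  0.4452] mm [-2.3 -0.6 53.4] twist units [ 0.0002 -0.0003 -0.    ]
```

Emit:
apply_moves:
  dp:
    - [-0.017,-0.004,0.04]
    - [0,0,0.08]
    - [0,0,0.1]
    - [0,0,0.1]
    - [0,0,0.07]
    - [0,0,0.03]
    - [0,0,0]
  twist:
    - [0,0,0]
    - [0,0,0]
    - [0,0,0]
    - [0,0,0]
    - [0,0,0]
    - [0,0,0]
    - [0,0,0]
  jaw: [0,0,0,0,0,0,0]

```text
clock: 5.9
tcp_pos: [0.4971, -0.2463, 0.3072]
orientation: [2.396, -2.03, -0.003]
contact_force: [0.4, -0.5, -0.3]
grip_width: 0.0855
```

```bash
python3 - <<'E'
from h import *
plan([.4973,-.2466,.31])
import pickle
f=wframe(); save(f,"w4.png"); pickle.dump(f,open("w4.pkl","wb"))
E
```

```text
clock 5.9 tcp [ 0.4971 -0.2463  0.3072] F [ 0.4 -0.5 -0.3] w 0.0855 yaw -1.4054 tilt deg 0.13
shift units [ 0.0029 -0.0011 -0.0229] mm [ 0.3 -0.1 -2.8] twist units [0.001  0.0004 0.    ]
```

View pics/w4.png

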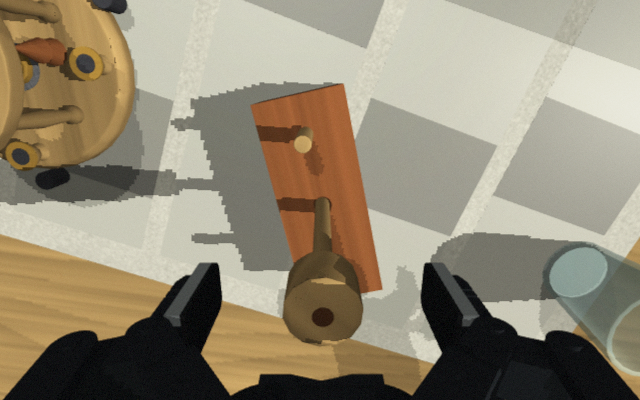

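Emit:
apply_moves:
  dp:
    - [0,0,-0.02]
    - [0,0,0]
    - [0,0,0]
    - [0,0,0]
    - [0,0,0]
    - [0,0,0]
    - [0,0,0]
    - [0,0,0]
  twist:
    - [0.001,0,0]
    - [0,0,0]
    - [0,0,0]
    - [0,0,0]
    - [0,0,0]
    - [0,0,0]
    - [0,0,0]
    - [0,0,0]
  jaw: [60,100,130,145,160,180,200,200]
  grip_force: 30

```text
clock: 6.75
tcp_pos: [0.4979, -0.2466, 0.3122]
orientation: [-2.396, 2.029, -0.006]
contact_force: [-0.1, 0.5, -0.4]
grip_width: 0.0289
```

```bash
python3 - <<'E'
from h import *
plan([.4973,-.2466,.31])
f=wframe(); save(f,"w5.png")
print(r.get_obs()["moment"])
E
```

```text
clock 6.75 tcp [ 0.4979 -0.2466  0.3122] F [-0.1  0.5 -0.4] w 0.0289 yaw -1.4056 tilt deg 0.23
shift units [-0.0007  0.0053  0.0183] mm [-0.1  0.6  2.2] twist units [-0.0018 -0.0007  0.    ]
[ 0.03200845  0.03804145 -0.0282582 ]
```

View pics/w5.png

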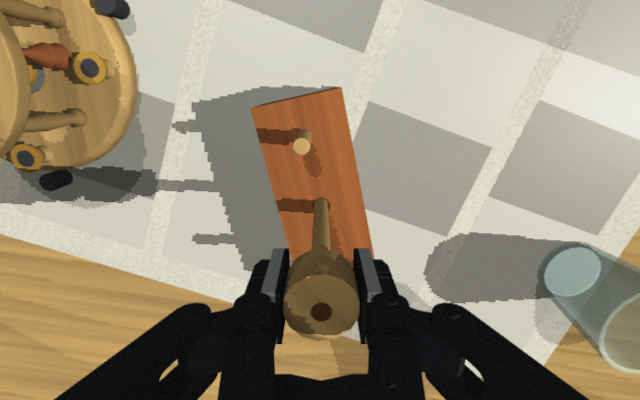

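Emit:
apply_moves:
  dp:
    - [0,0,-0.04]
    - [0,0,-0.06]
    - [0,0,-0.06]
    - [0,0,-0.06]
    - [0,0,-0.06]
    - [0,0,-0.06]
    - [0,0,-0.06]
    - [0,0,-0.06]
    - [0,0,-0.06]
    - [0,0,-0.08]
    - [0,0,-0.1]
    - [0,0,-0.1]
    - [0,0,-0.1]
    - [0,0,-0.1]
    - [0,0,-0.05]
    - [0,0,0]
  twist:
    - [0,0,0]
    - [0,0,0]
    - [0,0,0]
    - [0,0,0]
    - [0,0,0]
    - [0,0,0]
    - [0,0,0]
    - [0,0,0]
    - [0,0,0]
    - [0,0,0]
    - [0,0,0]
    - [0,0,0]
    - [0,0,0]
    - [0,0,0]
    - [0,0,0]
    - [0,0,0]
  jaw: [200,200,200,200,200,200,200,200,200,200,200,200,200,200,200,200]

```text
clock: 8.4
tcp_pos: [0.4974, -0.2464, 0.4514]
orientation: [-2.395, 2.029, -0.01]
contact_force: [-0.1, -0.0, -0.8]
grip_width: 0.0287
```

```bash
python3 - <<'E'
from h import *
plan([.552,-.0205,.45])
import pickle
f=wframe(); save(f,"w6.png"); pickle.dump(f,open("w6.pkl","wb"))
E
```

```text
clock 8.4 tcp [ 0.4974 -0.2464  0.4514] F [-0.1 -0.  -0.8] w 0.0287 yaw -1.4056 tilt deg 0.4
shift units [-1.7821 -0.7584  0.0112] mm [-213.9  -91.     1.3] twist units [-0.003  -0.0015  0.    ]
```

View pics/w6.png

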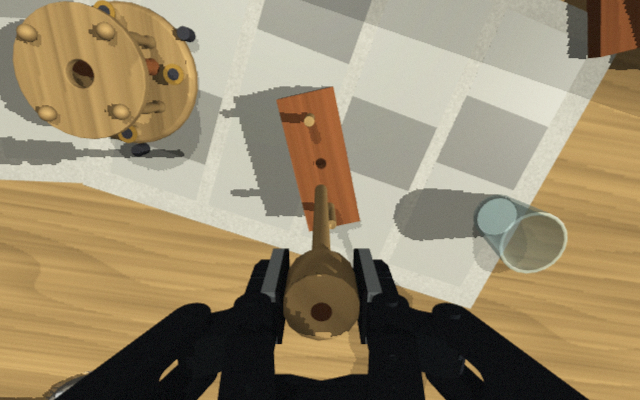

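Emit:
apply_moves:
  dp:
    - [-0.05,-0.02,0]
    - [-0.1,-0.04,0]
    - [-0.15,-0.065,0]
    - [-0.15,-0.065,0]
    - [-0.15,-0.065,0]
    - [-0.15,-0.065,0]
    - [-0.15,-0.065,0]
    - [-0.15,-0.065,0]
    - [-0.15,-0.065,0]
    - [-0.15,-0.065,0]
    - [-0.15,-0.065,0]
    - [-0.15,-0.065,0]
    - [-0.1,-0.04,0]
    - [-0.05,-0.02,0]
    - [0,0,0]
    - [0,0,0]
  twist:
    - [-0.002,-0.001,0]
    - [0,0,0]
    - [0,0,0]
    - [0,0,0]
    - [0,0,0]
    - [0,0,0]
    - [0,0,0]
    - [0,0,0]
    - [0,0,0]
    - [0,0,0]
    - [0,0,0]
    - [0,0,0]
    - [0,0,0]
    - [0,0,0]
    - [0,0,0]
    - [0,0,0]
  jaw: [200,200,200,200,200,200,200,200,200,200,200,200,200,200,200,200]

```text
clock: 10.05
tcp_pos: [0.552, 0.0061, 0.4423]
orientation: [2.404, -2.014, -0.025]
contact_force: [-0.3, -0.7, -1.2]
grip_width: 0.029
```

```bash
python3 - <<'E'
from h import *
plan([.5521,-.0205,.45])
E
```

```text
clock 10.05 tcp [0.552  0.0061 0.4423] F [-0.3 -0.7 -1.2] w 0.029 yaw -1.3944 tilt deg 0.95
shift units [ 0.2181  0.0392 -0.0651] mm [26.2  4.7 -7.8] twist units [0.0068 0.0041 0.    ]
```

Emit:
apply_moves:
  dp:
    - [0.05,0.01,0]
    - [0.07,0.012,0]
    - [0.06,0.012,0]
    - [0.03,0.005,0]
    - [0,0,0]
  twist:
    - [0.0034,0.002,0]
    - [0.0034,0.002,0]
    - [0,0,0]
    - [0,0,0]
    - [0,0,0]
  jaw: [200,200,200,200,200]

```text
clock: 10.55
tcp_pos: [0.5513, -0.0263, 0.4422]
orientation: [2.401, -2.025, 0.004]
contact_force: [-0.1, 0.1, -0.9]
grip_width: 0.0289
```

```bash
python3 - <<'E'
from h import *
plan([.5521,-.0205,.42])
import pickle
f=wframe(); save(f,"w7.png"); pickle.dump(f,open("w7.pkl","wb"))
E
```

```text
clock 10.55 tcp [ 0.5513 -0.0263  0.4422] F [-0.1  0.1 -0.9] w 0.0289 yaw -1.4013 tilt deg 0.15
shift units [-0.0469 -0.0148  0.1851] mm [-5.6 -1.8 22.2] twist units [-0.0003 -0.0012  0.    ]
```

View pics/w7.png

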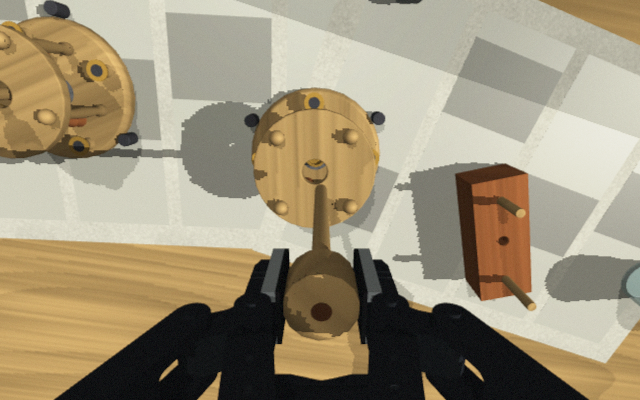

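Emit:
apply_moves:
  dp:
    - [-0.025,-0.008,0]
    - [-0.02,-0.006,0]
    - [0,0,0]
    - [0,0,0]
  twist:
    - [0,-0.001,0]
    - [0,0,0]
    - [0,0,0]
    - [0,0,0]
  jaw: [200,200,200,200]

```text
clock: 11.0
tcp_pos: [0.5522, -0.0188, 0.4423]
orientation: [-2.403, 2.022, -0.0]
contact_force: [-0.1, -0.4, -0.6]
grip_width: 0.0288
```

```bash
python3 - <<'E'
from h import *
plan([.5521,-.0205,.42])
import pickle
f=wframe(); save(f,"w8.png",(270,130,370,210),8); pickle.dump(f,open("w8.pkl","wb"))
E
```

```text
clock 11.0 tcp [ 0.5522 -0.0188  0.4423] F [-0.1 -0.4 -0.6] w 0.0288 yaw -1.3994 tilt deg 0.06
shift units [0.0141 0.0032 0.186 ] mm [ 1.7  0.4 22.3] twist units [-0.0004  0.0003 -0.    ]
```

View pics/w8.png

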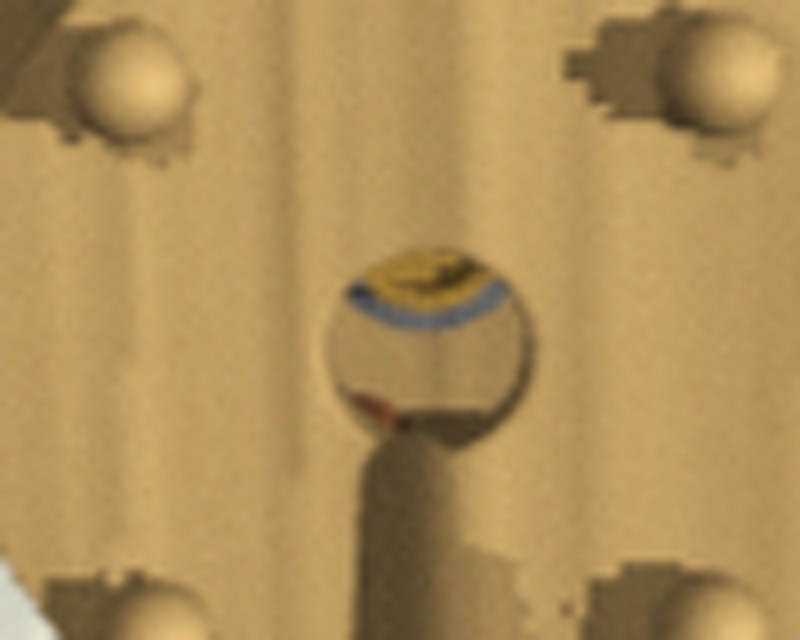

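```bash
cat > m.py <<'E'
from h import *
import pickle
def rel(f,bore,footcol,footrow,lab=""):
    o=f["o"]; Rt=f["Rt"]
    b=plane(f,*bore,.092)
    zf=o["tcp_pos"][2]-.3022
    e=plane(f,footcol,footrow,zf)      # far edge of foot
    c=e+Rt[:,1]*0.005
    print(lab,"bore",b.round(4),"foot",c.round(4),"tcp",o["tcp_pos"].round(4))
    print("  bore-foot tool mm",(Rt.T@(b-c))[:2]*1000,"  foot-tcp tool mm",(Rt.T@(c-o["tcp_pos"]))[:2]*1000)
E
python3 - <<'E'
from m import *
f=pickle.load(open("w8.pkl","rb"))
rel(f,(270+431/8-.4,130+352/8-.4),270+405/8-.4,130+430/8-.4)
E
```

```text
bore [ 0.5521 -0.0209  0.092 ] foot [ 0.5507 -0.0181  0.1401] tcp [ 0.5522 -0.0188  0.4423]
  bore-foot tool mm [ 2.99697605 -0.85278445]   foot-tcp tool mm [-0.72034235  1.60585156]
```

Emit:
apply_moves:
  dp:
    - [0.014,-0.002,0]
    - [0,0,0.05]
    - [0,0,0]
    - [0,0,0]
  twist:
    - [0.0018,0.001,0]
    - [0,0,0]
    - [0,0,0]
    - [0,0,0]
  jaw: [200,200,200,200]

```text
clock: 11.45
tcp_pos: [0.5527, -0.0203, 0.4356]
orientation: [-2.402, 2.021, -0.007]
contact_force: [-0.7, 0.4, -1.4]
grip_width: 0.0292
```

```bash
python3 - <<'E'
from h import *
plan([.5527,-.0206,.42])
import pickle
f=wframe(); save(f,"w9.png",(270,130,370,210),8); pickle.dump(f,open("w9.pkl","wb"))
s=r.grab_frame("scene"); save(s,"s9.png",(260,120,380,240),5); t=r.grab_frame("top"); save(t,"t9.png",(280,160,400,260),6)
pickle.dump((s,t),open("st9.pkl","wb"))
E
```

```text
clock 11.45 tcp [ 0.5527 -0.0203  0.4356] F [-0.7  0.4 -1.4] w 0.0292 yaw -1.3989 tilt deg 0.29
shift units [0.002  0.0014 0.1302] mm [ 0.2  0.2 15.6] twist units [-0.0023 -0.0008  0.    ]
```

View pics/w9.png

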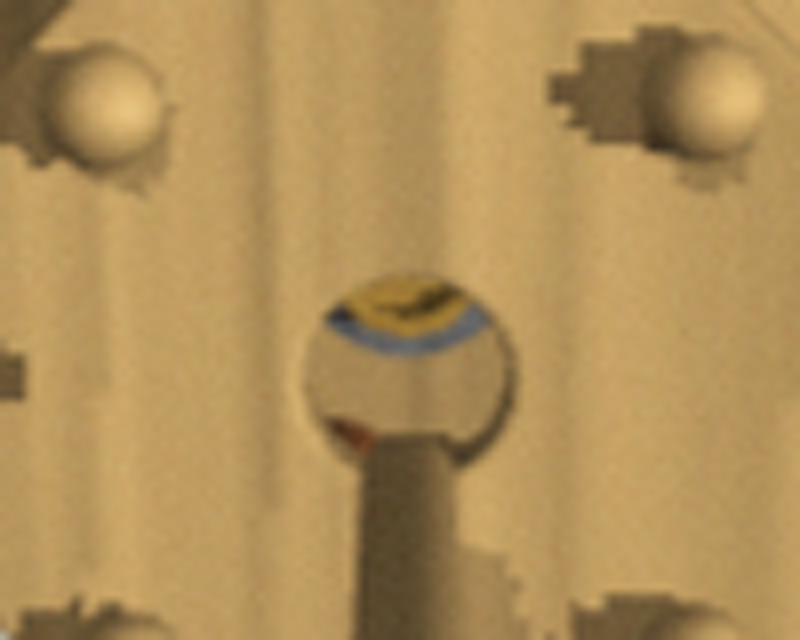

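View pics/s9.png

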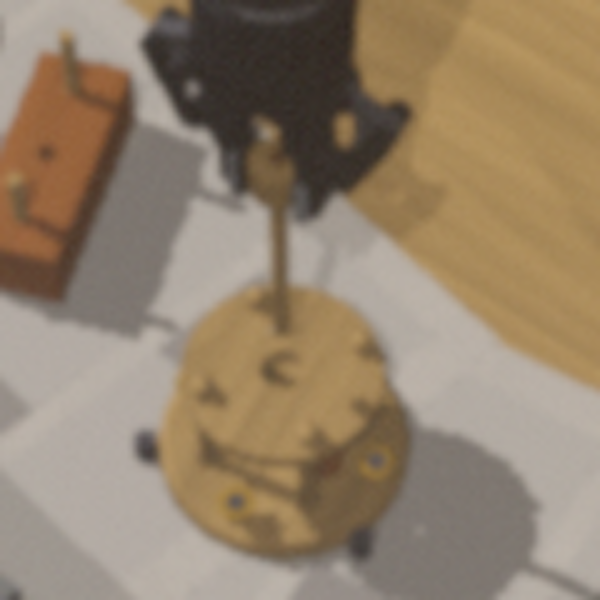

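View pics/t9.png

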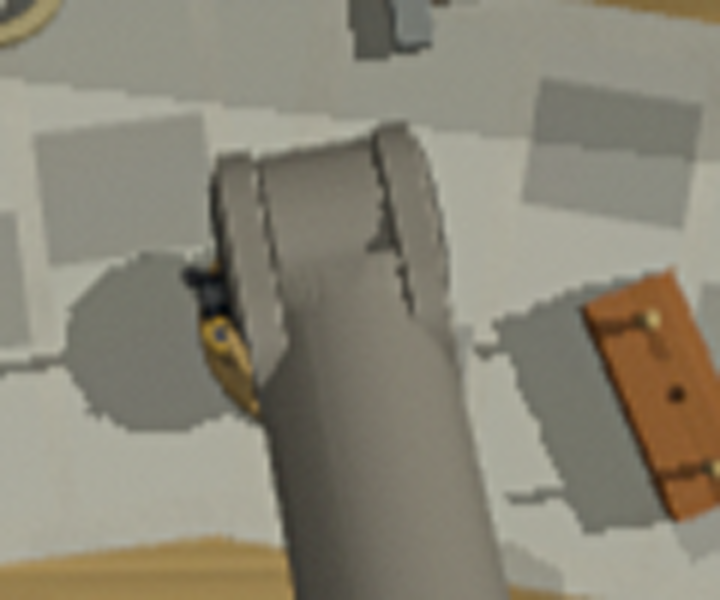

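```bash
python3 - <<'E'
from m import *
f=pickle.load(open("w9.pkl","rb"))
rel(f,(270+410/8-.4,130+372/8-.4),270+406/8-.4,130+432/8-.4)
s,t=pickle.load(open("st9.pkl","rb"))
S=lambda x,y:(260+x/5-.4,120+y/5-.4)
# foot of rod in scene: bottom tip centre
zf=f["o"]["tcp_pos"][2]-.3022
print("scene: foot tip",plane(s,*S(283,330),zf),"bore",plane(s,*S(281,370),.092))
for a in [(275,205),(289,205),(276,320),(290,320)]: print(plane(s,*S(*a),zf+ .06 if a[1]<300 else zf))
save(s,"s9b.png",(290,140,340,210),10)
E
```

```text
bore [ 0.553  -0.0207  0.092 ] foot [ 0.5524 -0.0203  0.1334] tcp [ 0.5527 -0.0203  0.4356]
  bore-foot tool mm [ 0.41016733 -0.38869767]   foot-tcp tool mm [-0.61574914  1.81502062]
scene: foot tip [ 0.54991528 -0.01839758  0.13342111] bore [ 0.551445   -0.01906317  0.092     ]
[ 0.51981694 -0.04649005  0.19342111]
[ 0.51529145 -0.04058708  0.19342111]
[ 0.54717298 -0.02536687  0.13342111]
[ 0.54251333 -0.01929489  0.13342111]
```

View pics/s9b.png

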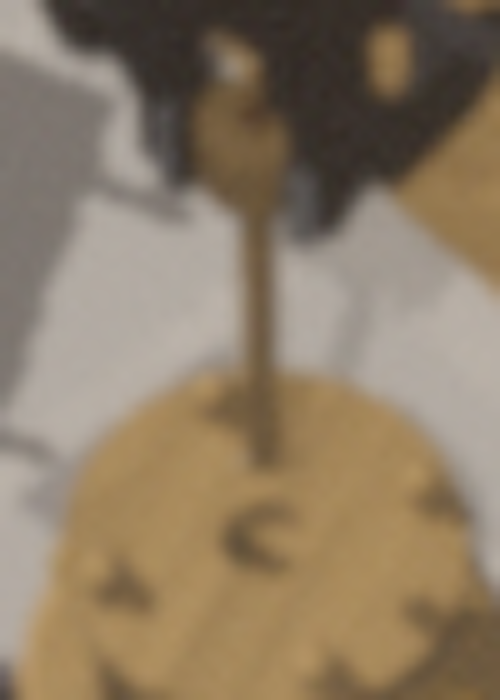

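```bash
python3 - <<'E'
from m import *
s,t=pickle.load(open("st9.pkl","rb"))
b=[.5523,-.0206]
P=lambda x,y,z:proj(s,[x,y,z]).round(2)
print("bore",P(*b,.092),"foot",P(*b,.1334),"hubbottom",P(*b,.1334+.135),"cam dir near edge", )
d=np.array([1.06-.552,.387+.02]);d/=np.linalg.norm(d)
print("near edge foot",P(b[0]+.005*d[0],b[1]+.005*d[1],.1334))
save(s,"s9d.png",(300,170,340,205),16)
E
```

```text
bore [315.18 193.52] foot [315.03 185.78] hubbottom [314.45 157.07] cam dir near edge
near edge foot [315.05 187.34]
```

View pics/s9d.png

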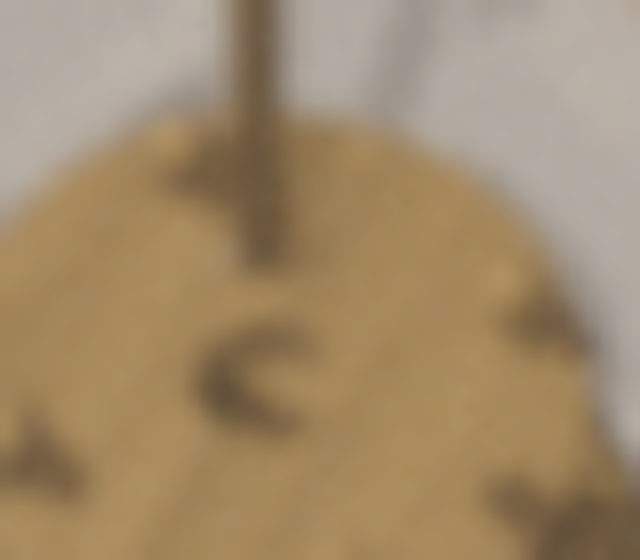

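Emit:
apply_moves:
  dp:
    - [0.002,0,0.03]
    - [0,0,0.05]
    - [0,0,0.05]
    - [0,0,0.05]
    - [0,0,0.03]
    - [0,0,0]
    - [0,0,0]
  twist:
    - [0,0,0]
    - [0,0,0]
    - [0,0,0]
    - [0,0,0]
    - [0,0,0]
    - [0,0,0]
    - [0,0,0]
  jaw: [200,200,200,200,200,200,200]

```text
clock: 12.3
tcp_pos: [0.5528, -0.0206, 0.4077]
orientation: [-2.402, 2.021, -0.006]
contact_force: [-0.0, -0.4, -0.0]
grip_width: 0.0287
```

```bash
python3 - <<'E'
from h import *
plan([.5527,-.0206,.3207])
import pickle
f=wframe(); save(f,"w10.png",(270,130,370,230),6); pickle.dump(f,open("w10.pkl","wb"))
E
```

```text
clock 12.3 tcp [ 0.5528 -0.0206  0.4077] F [-0.  -0.4 -0. ] w 0.0287 yaw -1.3989 tilt deg 0.24
shift units [-0.0012  0.0033  0.7248] mm [-0.1  0.4 87. ] twist units [-0.0018 -0.0007  0.    ]
```

View pics/w10.png

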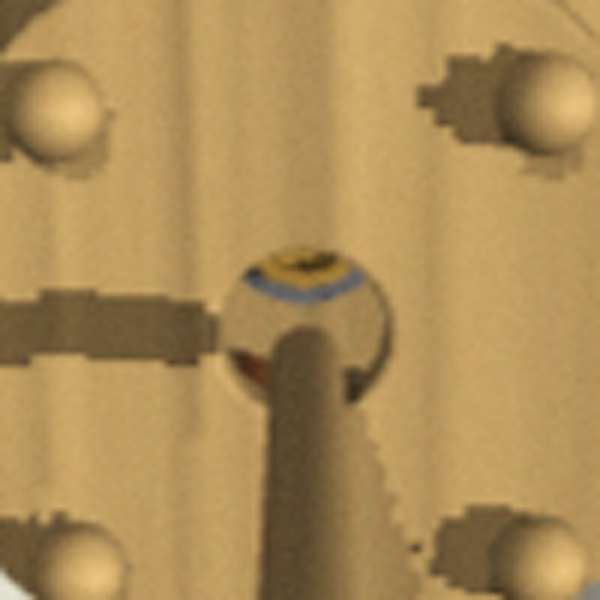

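```bash
python3 - <<'E'
from m import *
f=pickle.load(open("w10.pkl","rb"))
C=lambda x,y:(270+x/6-.4,130+y/6-.4)
b0=C(308,328)
rel(f,b0,*C(307,325))
# predicted bore rim rows for centre
b=plane(f,*b0,.092)
th=np.linspace(0,2*np.pi,40)
P=np.array([proj(f,b+.012*np.array([np.cos(a),np.sin(a),0])) for a in th]); q=(P-[270-.4,130-.4])*6
print(q.min(0),q.max(0))
E
```

```text
bore [ 0.5528 -0.0209  0.092 ] foot [ 0.552  -0.0209  0.1055] tcp [ 0.5528 -0.0206  0.4077]
  bore-foot tool mm [ 0.13997734 -0.6952758 ]   foot-tcp tool mm [-0.27765849  1.95592239]
[223.62183838 245.70746357] [392.27086625 408.08383429]
```

Emit:
apply_moves:
  dp:
    - [0,-0.004,0.03]
    - [0,0,0.05]
    - [0,0,0.05]
    - [0,0,0.05]
    - [0,0,0.05]
    - [0,0,0.05]
    - [0,0,0.03]
    - [0,0,0]
    - [0,0,0]
  twist:
    - [0,0,0]
    - [0,0,0]
    - [0,0,0]
    - [0,0,0]
    - [0,0,0]
    - [0,0,0]
    - [0,0,0]
    - [0,0,0]
    - [0,0,0]
  jaw: [200,200,200,200,200,200,200,200,200]

```text
clock: 13.25
tcp_pos: [0.5535, -0.0206, 0.3671]
orientation: [-2.402, 2.021, -0.006]
contact_force: [0.9, -0.4, -1.1]
grip_width: 0.0292
```

```bash
python3 - <<'E'
from h import *
plan([.5531,-.0206,.3207])
import pickle
f=wframe(); save(f,"w11.png",(270,130,370,230),6); pickle.dump(f,open("w11.pkl","wb"))
E
```

```text
clock 13.25 tcp [ 0.5535 -0.0206  0.3671] F [ 0.9 -0.4 -1.1] w 0.0292 yaw -1.3989 tilt deg 0.23
shift units [-0.0007  0.0046  0.3864] mm [-0.1  0.6 46.4] twist units [-0.0018 -0.0007  0.    ]
```

View pics/w11.png

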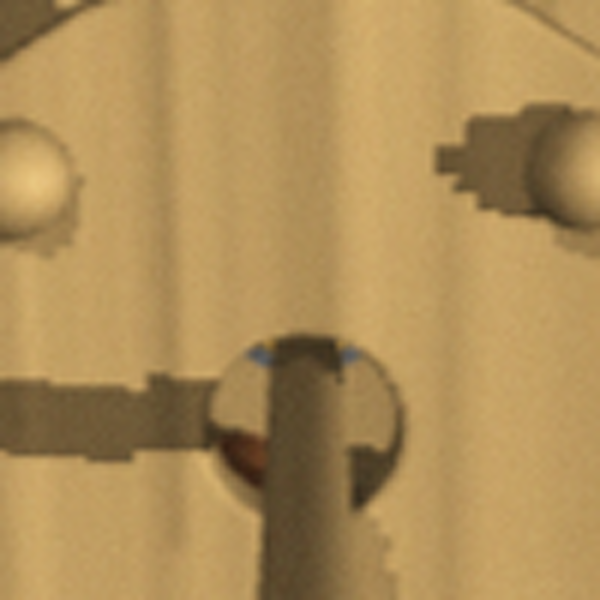

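Emit:
apply_moves:
  dp:
    - [0,0.003,0.03]
    - [0,0,0.05]
    - [0,0,0.05]
    - [0,0,0.05]
    - [0,0,0.05]
    - [0,0,0.05]
    - [0,0,0.03]
    - [0,0,0]
    - [0,0,0]
  twist:
    - [0,0,0]
    - [0,0,0]
    - [0,0,0]
    - [0,0,0]
    - [0,0,0]
    - [0,0,0]
    - [0,0,0]
    - [0,0,0]
    - [0,0,0]
  jaw: [200,200,200,200,200,200,200,200,200]

```text
clock: 14.2
tcp_pos: [0.5533, -0.0206, 0.3266]
orientation: [-2.402, 2.021, -0.006]
contact_force: [0.4, 1.0, -0.4]
grip_width: 0.0289
```

```bash
python3 - <<'E'
from h import *
plan([.5530,-.0206,.3207])
import pickle
f=wframe(); save(f,"w12.png",(250,130,390,290),5); pickle.dump(f,open("w12.pkl","wb"))
s=r.grab_frame("scene"); save(s,"s12.png",(270,120,370,240),6)
for i in range(4): print(r.get_obs()["contact_force"].round(2))
E
```

```text
clock 14.2 tcp [ 0.5533 -0.0206  0.3266] F [ 0.4  1.  -0.4] w 0.0289 yaw -1.3989 tilt deg 0.24
shift units [-0.0009  0.0028  0.0488] mm [-0.1  0.3  5.9] twist units [-0.0019 -0.0007  0.    ]
[ 0.63 -0.58 -0.66]
[ 0.63 -0.58 -0.66]
[ 0.63 -0.58 -0.66]
[ 0.63 -0.58 -0.66]
```

View pics/w12.png

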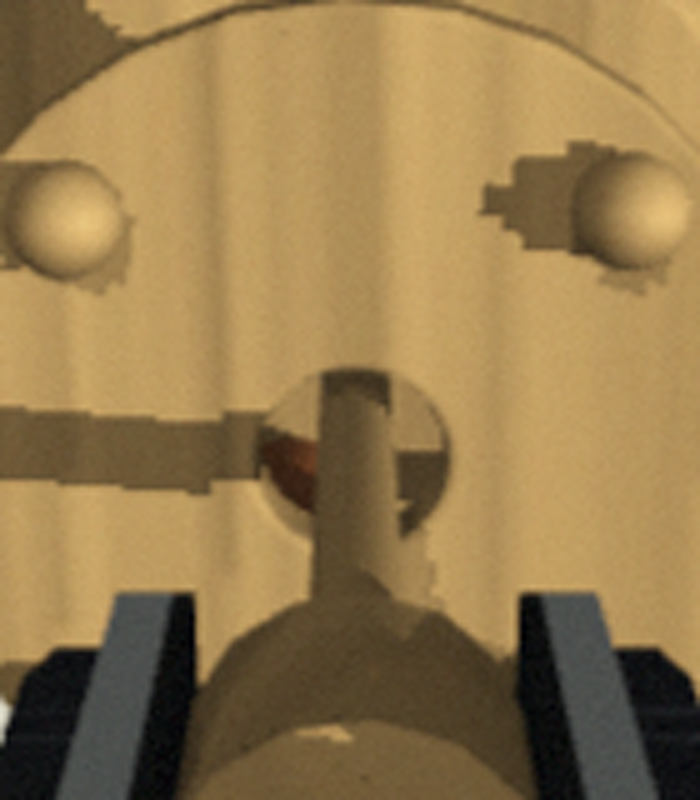

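View pics/s12.png

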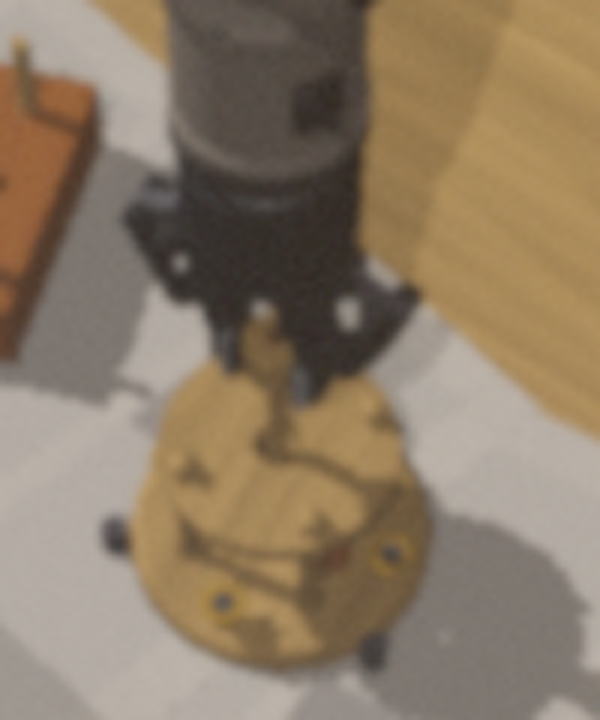

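Emit:
apply_moves:
  dp:
    - [0,0.002,0.01]
    - [0,0,0.012]
    - [0,0,0.01]
    - [0,0,0]
  twist:
    - [0,0,0]
    - [0,0,0]
    - [0,0,0]
    - [0,0,0]
  jaw: [200,200,200,200]

```text
clock: 14.7
tcp_pos: [0.5534, -0.0207, 0.3234]
orientation: [-2.401, 2.021, -0.008]
contact_force: [0.3, -0.8, -0.3]
grip_width: 0.0288
```

```bash
python3 - <<'E'
from h import *
plan([.5530,-.0206,.3207])
E
```

```text
clock 14.7 tcp [ 0.5534 -0.0207  0.3234] F [ 0.3 -0.8 -0.3] w 0.0288 yaw -1.3991 tilt deg 0.35
shift units [-0.0015  0.003   0.0224] mm [-0.2  0.4  2.7] twist units [-0.0028 -0.0009  0.    ]
```

Emit:
apply_moves:
  dp:
    - [0,0.002,0.01]
    - [0,0,0.008]
    - [0,0,0]
  twist:
    - [-0.001,0,0]
    - [0,0,0]
    - [0,0,0]
  jaw: [200,200,200]

```text
clock: 15.0
tcp_pos: [0.5531, -0.0208, 0.3211]
orientation: [-2.402, 2.022, -0.006]
contact_force: [0.0, -0.4, -0.2]
grip_width: 0.0293
```

```bash
python3 - <<'E'
from h import *
plan([.5530,-.0206,.3207])
E
```

```text
clock 15.0 tcp [ 0.5531 -0.0208  0.3211] F [ 0.  -0.4 -0.2] w 0.0293 yaw -1.3991 tilt deg 0.23
shift units [-0.0015  0.0009  0.0034] mm [-0.2  0.1  0.4] twist units [-0.0017 -0.0009  0.    ]
```

Emit:
apply_moves:
  dp:
    - [0,0,0.005]
    - [0,0,0.0]
  twist:
    - [0,0,0]
    - [0,0,0]
  jaw: [200,200]

```text
clock: 15.2
tcp_pos: [0.5531, -0.0208, 0.3204]
orientation: [-2.403, 2.022, -0.006]
contact_force: [0.5, -0.2, -0.7]
grip_width: 0.0293
```

Emit:
apply_moves:
  dp:
    - [0,0,0.005]
    - [0,0,0.0]
  twist:
    - [0,0,0]
    - [0,0,0]
  jaw: [200,200]

```text
clock: 15.4
tcp_pos: [0.5535, -0.0207, 0.3203]
orientation: [-2.402, 2.021, -0.007]
contact_force: [-0.7, 1.3, -0.2]
grip_width: 0.029
```

Emit:
apply_moves:
  dp:
    - [0,0,0.005]
    - [0,0,0.0]
    - [0,0,0]
  twist:
    - [0,0,0]
    - [0,0,0]
    - [0,0,0]
  jaw: [200,200,200]

```text
clock: 15.7
tcp_pos: [0.5538, -0.0206, 0.3202]
orientation: [-2.401, 2.021, -0.008]
contact_force: [0.6, 0.8, 0.8]
grip_width: 0.029
```

```bash
python3 - <<'E'
from h import *
plan([.5530,-.0206,.3207])
f=wframe(); save(f,"w13.png",(250,130,390,290),5)
print(r.get_obs()["contact_force"].round(2))
s=r.grab_frame("scene"); save(s,"s13.png",(270,120,370,240),6)
print(r.get_obs()["contact_force"].round(2), r.get_obs()["moment"].round(2))
E
```

```text
clock 15.7 tcp [ 0.5538 -0.0206  0.3202] F [0.6 0.8 0.8] w 0.029 yaw -1.3991 tilt deg 0.35
shift units [-0.0013  0.0061 -0.0043] mm [-0.2  0.7 -0.5] twist units [-0.0027 -0.001   0.    ]
[-0.66 -0.22  1.31]
[0.11 0.12 1.79] [-0.06  0.09  0.  ]
```

View pics/w13.png

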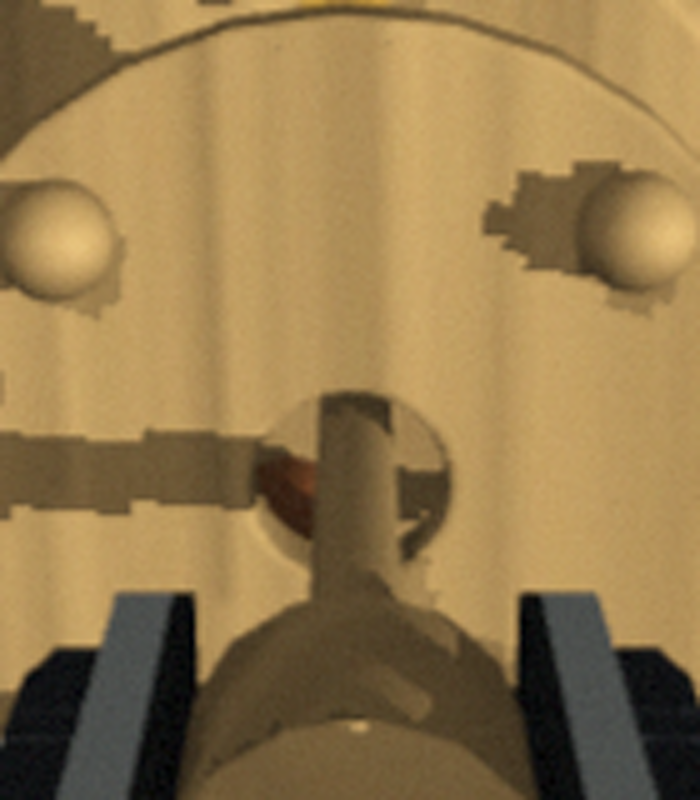

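View pics/s13.png

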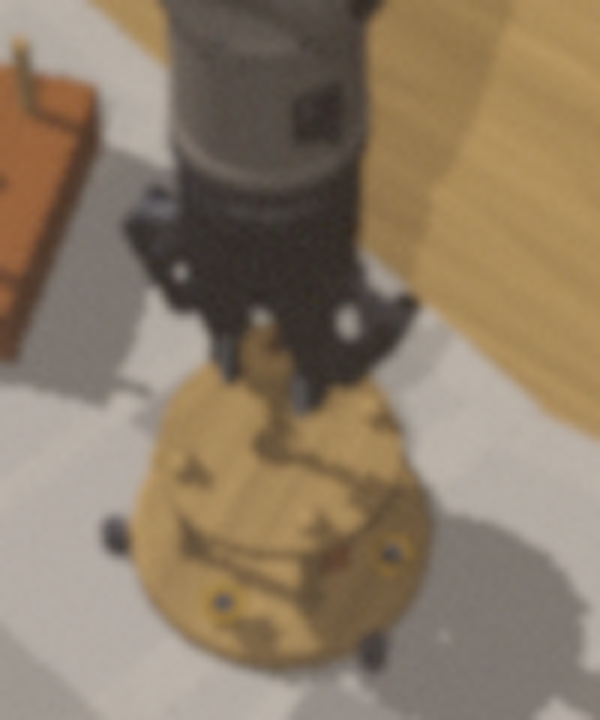

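```bash
python3 - <<'E'
from h import *
o=r.get_obs(); print(o["tcp_pos"],o["contact_force"],o["grip_width"],o["clock"])
print(r.hand_in())
E
```

```text
[ 0.55375265 -0.02062574  0.32016729] [0.10851555 0.11793127 1.79434003] 0.028650285589838072 15.8
the job is handed in; nothing more can be done
None
```

I handed the job in at 15.8 s with the spindle standing in the brass cup of the empty pyramid (the one next to the drilled block). The gripper is still holding it by the hub. The hand-in gave no verdict.

**Last checks:**
- **Seating:** the tool stopped moving down at 0.3202 m, where I estimate the foot at the cup floor. The upward force had risen to about 1.8 N, so it rests lightly.
- **Upright:** the tool had been within about 0.12° of the angle at which it gripped the upright spindle. In the scene camera the rod looked upright.
- **Centred side to side:** in the last wrist pictures the rod is within about 0.5 mm of the bore's centre across the jaws.
- **Centred the other way:** this rests on earlier measurements, because the rod hid the far side of the bore. Those showed 0.4–0.7 mm of error, which I corrected, and I estimate it is now within 1 mm.
- **Contact:** the readings showed no sign that the spindle touched the frame. I did not go near the finished pyramid or the loose items.

**Disagreements:** the scene and top cameras differed from each other by about 5 mm. With the spindle held above the bore, the scene camera put it about 1–2 mm from where the wrist camera did. I relied on the wrist camera, whose repeated bore readings agreed to about 1 mm.

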